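Level the storeroom shelf with a spirit level and its screw foot

ROBOT

A 6-joint arm with a two-finger parallel gripper is mounted at the origin on the work surface. World frame = base frame: x ahead of the robot, y to its left, z up, the work surface at z = 0. Lengths are in m, angles in rad, forces in N, time in s.
With the tool pointing down it reaches from about 0.275 to 0.75 m from the base axis. Payload 10.2 kg.
Tool frame: the origin (TCP) lies at the very end of the fingers, on their centre line; the grasp point (between the pads) lies bot.grip_point_offset behind it (bot.grip_point_offset is the distance from the TCP to the grasp point, in m); z points along the fingers, x is the direction in which the jaws open and shut, and the axes are right-handed (so a half turn about z gives the same grasp; the last joint's range is limited). The gripper opens to 88 mm and grips with 3 to 60 N. Pads are 18 mm wide; open, the fingers measure 123 mm over their backs; the gripper's body (75 mm by 187 mm) begins 45 mm behind the grasp point.
Start: joints at [-1.526, 0.313, 1.498, -0, 1.331, -0.223], TCP at [0.139, -0.506, 0.239] pointing down, gripper open.
Joint ranges: [-2.94, 2.94], [-0.97, 2.17], [0.19, 2.56], [-1.23, 4.37], [0.02, 3.11], [-2.88, 2.88]. Speed limits (rad/s): [2.39, 2.39, 3.01, 3.14, 3.14, 3.14].

INTERFACE

Orientations are given as a unit quaternion [x, y, z, w].
In Python, from bench import bot, imaging gives the robot as it stands. Calls block until the motion is done:
- bot.move_to(position, orientation): joint-space move of the TCP to a pose.
- bot.line_to(position, rot=None, max_speed=0.15): straight line of the TCP; rot=None keeps the orientation; max_speed is the mean speed in m/s.
- bot.move_j(angles): joint-space move.
- bot.open_gripper() and bot.grasp(grasp_force=None): open the fingers fully, or close them until they stop; grasp_force is the grip in N (None keeps the last).
- bot.pause(seconds).
- bot.solve_ik(position, orientation): joint angles nearest the present ones, or None.
- imaging.camera(name): name is "scene" or "top"; returns a dict with "color" (420x560x3 uint8, red, green, blue), "fx", "fy", "cx", "cy" (pixels), "k1" (the pictures are not rectified: a ray, as slopes to the right and down, at radius r is drawn at 1 + k1 r^2 times it, then the intrinsics apply), "camera_from_world" (4x4, takes a point from world to camera coordinates). Camera axes: x right, y down, z forward; pixel columns grow to the right and rows downward; lengths in m; the calibration is good to about 2 mm. A picture is of the moment at which its call begins. There is no depth.
A pose or a line that the arm cannot do raises bot.IKError and nothing moves.
- bot.sign_off(): hands the job in, once; it reports no verdict.
Readings, each from a call of its own:
- bot.get_t(): time.
- bot.get_qpos(): joint angles.
- bot.get_qd(): joint speeds.
- bot.get_joint_efforts(): joint torques, N m.
- bot.get_tool_pos(): TCP position.
- bot.get_tcp_rot(): TCP orientation.
- bot.get_contact_force(): force on the tool from outside, world axes, zero at the start.
- bot.get_wrist_torque(): the same for the moment, N m.
- bot.get_opening(): finger opening in m.
Only numpy, scipy, OpenCV 4.12 (cv2) and the standard library are available. Lean on these libraries where they do the work, as an engineer would, in place of code of your own. Each camera call takes 0.05 s, during which the arm holds its last target.

TASK

Lift the yellow spirit level up and off its two pegs, lay it vial-up lengthwise along the sloping plywood shelf, let go of it and see which way its bubble sits. Turn the red knob of the shelf's levelling foot until the bubble has come to rest between the two black lines, then press straight down on the top of the level with the fingertips, with about a kilogram's push, and finish while still pressing, the level flat on the shelf and the bubble still between the lines, and every other thing on the bench left where it was.

Things in the scene. Friction and masses are not known exactly. Their poses are not given: they have to be found in the camera images.
- level: Yellow spirit level, a bar 24 mm thick (x), 200 long (y), 50 high (z), 250 g, flat below; origin: centre of the underside. Hand holes through its thickness at y = +-73 mm, 30 mm wide, from 12 to 40 mm above the underside; solid between them (y within +-58), to be gripped across the 24 mm. Hangs on the rack, y level, z up.
- vial (a point): Middle of the level's top, 50 mm above its underside; axes as the level's. The green vial lies along y within +-36 mm of it; from there outwards the top is bare and flat, good for pressing. Two black lines cross the vial at y = +-12 mm.
- bubble (a joint): Whitish bubble, 16 mm long, in the vial, whose curve has a radius of 0.4 m: its angle along that curve, rad, 0 in the middle, positive towards the level's +y. It stands 0.4 m x this value from the middle. It goes to the higher end and equals the slope of the level (7 mm per degree), stops at +-0.045 rad (18 mm), settles in about 1.5 s; between the black lines within +-0.01 rad (4 mm).
- rack: Fixed rack with a dark wooden foot 100 x 200 x 12 mm; origin on the bench below the hanging level's middle. Two steel pegs, 8 mm thick, point along the rack's -x at y = +-73 mm, from posts at x = +60 mm to tips at x = -27 mm. Place and heading vary; it may stand left or right of the shelf.
- rack_hang (a point): Point of the rack 60 mm above the bench: the hanging level's origin at the start. The pegs' upper side is 40 mm higher, bearing the holes' upper edges; the peg tips turn up 7 mm more. The level can rise 20 mm before its holes' lower edges meet the pegs: lift it 9 to 18 mm, then draw it 45 mm or more along the rack's -x to clear the tips.
- shelf: Plywood board 120 mm wide (x), 360 long (y), 12 thick, on a low grey frame fixed to the bench. Origin: on the pivot axis (along x), mid-thickness, 75 mm above the bench; the board reaches from y = -15 to +345 mm; z is normal to it. At the start its foot end (+y) is too low by an unknown 1.2 to 2.5 degrees. Place and heading vary.
- shelf_spot (a point): Point on the shelf's upper face, on its centre line, 115 mm from the pivot, axes as the board's: a good place for the level's middle, leaving 95 mm from the level's end to the foot's axis.
- foot (a joint): Turn of the levelling foot, rad, 0 at the start, growing clockwise from above, range -0.6 to 5. Its threaded rod stands through the board 310 mm from the pivot and keeps its height. Clockwise raises the foot end, 0.015 rad of slope per rad (bubble 6 mm per rad towards the foot). Friction 0.12 N m; stays where left, also when the shelf is pressed.
- foot_knob (a point): Middle of the top of the foot's red knob, on its axis, 136 to 144 mm above the bench, the axis leaning up to 2.5 degrees along the shelf. The knob is a bar 14 mm thick (point's x), 48 long (point's y), 34 high, on a red disc 48 mm across and 8 thick; the point turns with it.
- pot: Bystander: aluminium pot with screw-top lid, 130 mm across, 100 mm high; origin at the middle of its underside.
- cups: Bystander: stacked pair of green plastic cups, 80 mm across, 108 mm high; origin at the middle of the underside.
- tyre_lever_a: Bystander: grey plastic tyre lever, about 145 x 22 x 8 mm, lying along its x; origin at the middle of its underside.
- tyre_lever_b: Bystander: the other tyre lever, the same.
- awl: Bystander: awl, wooden handle 85 mm long and 28 mm thick from the origin towards -x, steel spike 78 mm towards +x, lying flat.
- jar: Bystander: jar, 72 mm across, 100 mm high; origin at the middle of its underside.
There are look-alikes about, which are no part of the job. Several things have the shape of the rack; the one meant has the colours described above.

How it is judged:
By the outcome, as a careful person would: the job done as asked, in the order asked, and still so for the second after the job is handed in, while the arm keeps its last pose, push and grip.
It also fails if it takes over 72 s, if anything falls off the work surface, if the arm or the gripper's body presses on something with over 40 N, if the wrist force passes 120 N, or if a joint passes its speed limit or range.

## Working session

There is one attempt and no reset: what is moved stays moved. The work goes in short steps, each a Python script; the robot and the scene stay as the last script left them, time stands still between calls to the robot, and variables do not carry over. Pictures are saved under pics/ and viewed, and the job is handed in when it is done.

```bash
mkdir -p pics; ls; cat > h.py <<'E'
import numpy as np, cv2
from bench import bot, imaging
from scipy.spatial.transform import Rotation as R
def snap(n):
    d=imaging.camera(n); return d
def save(img,f,box=None,s=1):
    if box: img=img[box[1]:box[3],box[0]:box[2]]
    img=cv2.cvtColor(img,cv2.COLOR_RGB2BGR)
    if s!=1: img=cv2.resize(img,None,fx=s,fy=s,interpolation=cv2.INTER_CUBIC)
    cv2.imwrite('pics/'+f,img)
def proj(d,p):
    p=np.atleast_2d(p); M=d['camera_from_world']; c=p@M[:3,:3].T+M[:3,3]
    s=c[:,:2]/c[:,2:]; r2=(s**2).sum(1,keepdims=True); s=s*(1+d['k1']*r2)
    return s*[d['fx'],d['fy']]+[d['cx'],d['cy']]
def ray(d,uv):
    s0=(np.array(uv,float)-[d['cx'],d['cy']])/[d['fx'],d['fy']]; s=s0.copy()
    for _ in range(30): s=s0/(1+d['k1']*(s@s))
    M=d['camera_from_world']; Rm=M[:3,:3]; o=-Rm.T@M[:3,3]; v=Rm.T@np.array([s[0],s[1],1]); return o,v/np.linalg.norm(v)
def atz(d,uv,z):
    o,v=ray(d,uv); return o+v*(z-o[2])/v[2]
E
python3 - <<'E'
from h import *
import pickle
for n in('scene','top'):
    d=snap(n); save(d['color'],n+'0.png',s=1.4); pickle.dump(d,open(n+'0.pkl','wb'))
    print(n,d['fx'],d['k1'],-d['camera_from_world'][:3,:3].T@d['camera_from_world'][:3,3])
print(bot.grip_point_offset,bot.get_t(),bot.get_tcp_rot())
E
```

```text
pics
scene 500.37065669119374 0.04220480354197268 [0.98498389 0.69408682 1.22827788]
top 443.9883002312977 -0.13112822886056616 [ 2.95989973e-01 -7.96783662e-04  1.54369339e+00]
0.0187 0.1 [ 7.95192062e-01 -6.06357379e-01 -3.77639685e-04 -4.13743029e-04]
```

View pics/scene0.png

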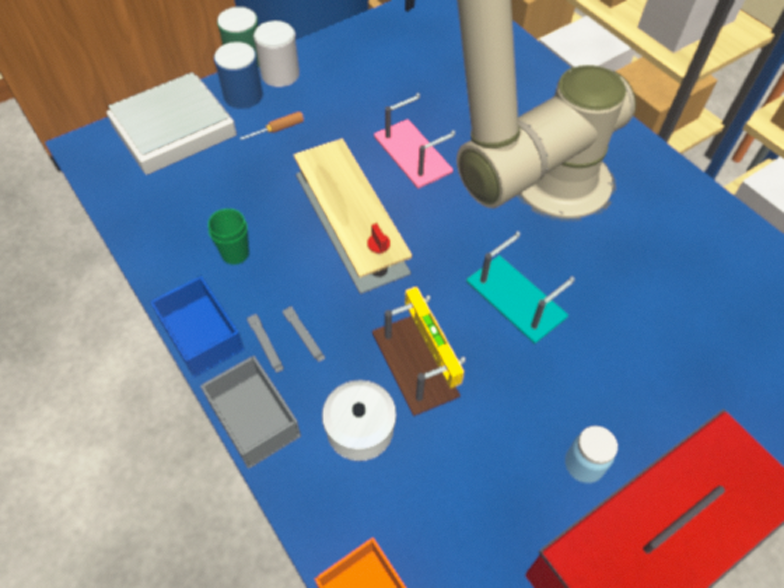

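View pics/top0.png

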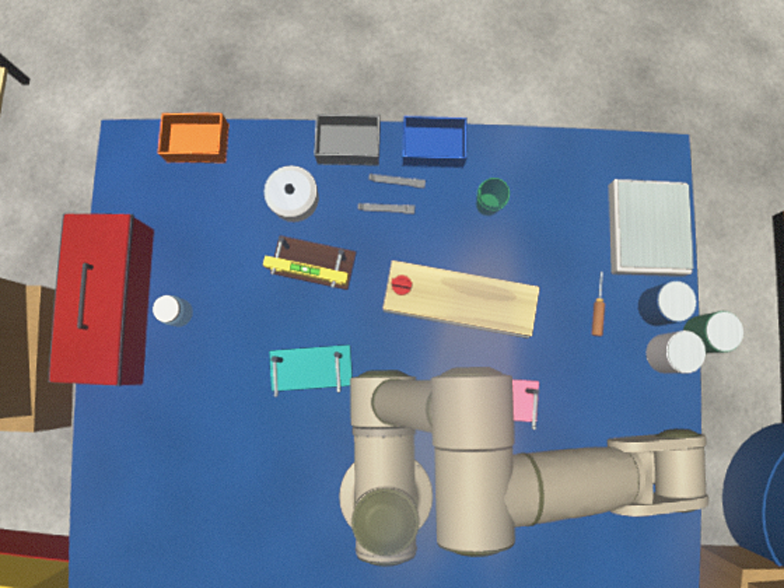

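Three things are rack-shaped in the top view: dark wood with the yellow level at (310,262), teal at (310,368), pink at (525,400). The dark wooden foot fits, and it is the only one carrying a yellow level. I'll confirm this in enlarged crops and measure there.

```bash
python3 - <<'E'
from h import *
import pickle
t=pickle.load(open('top0.pkl','rb'));s=pickle.load(open('scene0.pkl','rb'))
save(t['color'],'tl.png',(180,160,265,215),9)
save(t['color'],'ts.png',(265,175,395,250),6)
save(s['color'],'sl.png',(260,195,340,300),5.5)
save(s['color'],'ss.png',(200,90,300,210),5)
E
```

```text
(no output)
```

View pics/tl.png

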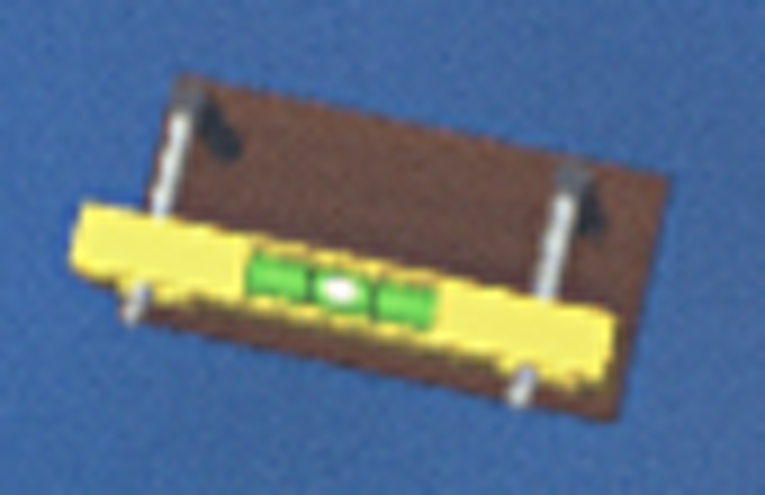

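View pics/ts.png

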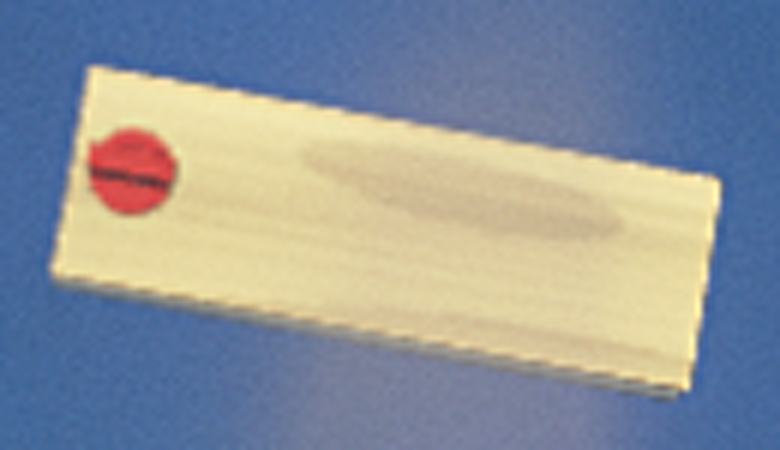

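View pics/sl.png

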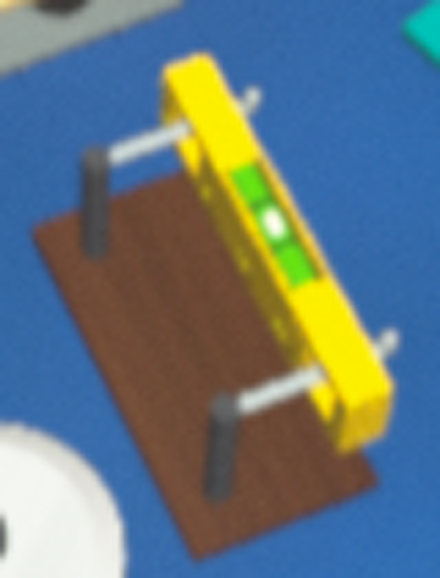

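View pics/ss.png

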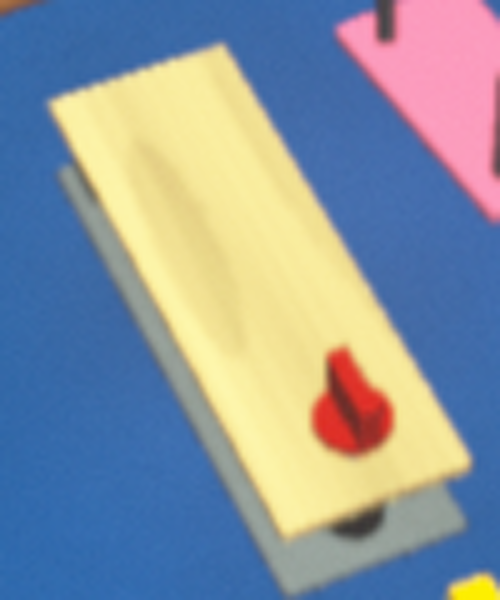

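The crops confirm it: yellow level with green vial on the dark-wood rack. The rack's -x points toward the robot, and the shelf's red knob is at its left (+y) end. Next I fit the poses.

```bash
cat > fit.py <<'E'
from h import *
import pickle
from scipy.optimize import least_squares
t=pickle.load(open('top0.pkl','rb'));s=pickle.load(open('scene0.pkl','rb'))
def un(L,sc,off): return (np.array(L,float)+.5)/sc-.5+np.array(off)
# level/rack
Lt=un([(85,203),(72,265),(613,315),(341,291)],9,(180,160)); Pt=[(.012,.1,.11),(-.012,.1,.11),(.012,-.1,.11),(0,0,.11)]
Rt=un([(180,75),(668,178),(617,420)],9,(180,160)); 
Ls=un([(163,70),(207,55),(393,385),(345,407),(275,224)],5.5,(260,195)); Ps=[(.012,-.1,.11),(-.012,-.1,.11),(-.012,.1,.11),(.012,.1,.11),(0,0,.11)]
Rs=un([(35,235),(197,560),(378,483)],5.5,(260,195))
def f(p):
    x,y,a,c=p[:4]
    W=lambda P: np.array(P)@R.from_euler('z',a).as_matrix().T+[x,y,0]
    Qt=[(c+.05,.1,.012),(c+.05,-.1,.012),(c-.05,-.1,.012)]; Qs=[(c+.05,-.1,.012),(c+.05,.1,.012),(c-.05,.1,.012)]
    return np.r_[(proj(t,W(Pt))-Lt).ravel(),(proj(t,W(Qt))-Rt).ravel(),(proj(s,W(Ps))-Ls).ravel(),(proj(s,W(Qs))-Rs).ravel()]
r=least_squares(f,[.5,.2,-.2,.02],x_scale=[.01,.01,.01,.01]); print('rack',r.x,np.degrees(r.x[2])); print(r.fun.reshape(-1,2).round(1).tolist())
St=un([(89,66),(720,180),(690,388),(52,270)],6,(265,175)); SPt=[(.06,.345,.006),(.06,-.015,.006),(-.06,-.015,.006),(-.06,.345,.006)]
Ss=un([(50,102),(222,43),(470,465),(287,538)],5,(200,90)); SPs=[(.06,-.015,.006),(-.06,-.015,.006),(-.06,.345,.006),(.06,.345,.006)]
def g(p):
    x,y,a,b=p
    W=lambda P: np.array(P)@(R.from_euler('z',a)*R.from_euler('x',b)).as_matrix().T+[x,y,.075]
    return np.r_[(proj(t,W(SPt))-St).ravel(),(proj(s,W(SPs))-Ss).ravel()]
q=least_squares(g,[.45,-.1,-.2,0],x_scale=.01); print('shelf',q.x,np.degrees(q.x[2:])); print(q.fun.reshape(-1,2).round(1).tolist())
M=(R.from_euler('z',q.x[2])*R.from_euler('x',q.x[3])).as_matrix()
print('spot',M@[0,.115,.006]+[q.x[0],q.x[1],.075],'knob base',M@[0,.310,.006]+[q.x[0],q.x[1],.075])
E
python3 fit.py
python3 - <<'E'
from h import *
import pickle
t=pickle.load(open('top0.pkl','rb'));s=pickle.load(open('scene0.pkl','rb'))
save(t['color'],'tk.png',(270,190,305,215),20)
save(s['color'],'sk.png',(255,150,290,185),16)
E
```

```text
rack [ 0.5372474   0.20370684 -0.18384563  0.03467956] -10.533578876662563
[[-0.4, 0.1], [-0.6, 0.2], [-0.0, -0.0], [-0.3, -0.0], [-0.6, -0.2], [0.2, -0.2], [-0.3, 0.5], [-0.3, 0.2], [-0.2, -0.1], [0.3, 0.8], [0.4, 0.3], [-0.2, 0.1], [-1.3, -1.8], [-0.6, -0.4], [0.6, -0.6]]
shelf [ 0.45682183 -0.3309242  -0.15875882 -0.03572063] [-9.0962106  -2.04664121]
[[-0.1, 0.0], [0.2, -0.2], [-0.2, 0.3], [-0.4, 0.8], [-0.5, -0.1], [0.1, 0.2], [0.4, -0.0], [-1.0, -0.0]]
spot [ 0.47502478 -0.21723126  0.07688917] knob base [ 0.5058332  -0.02480636  0.06992513]
```

View pics/tk.png

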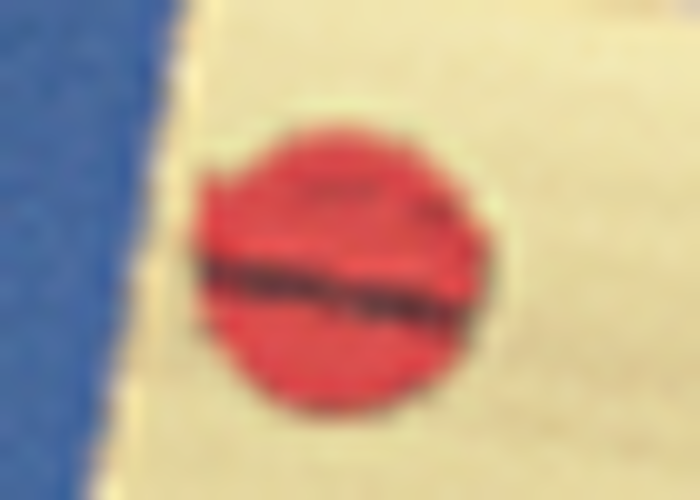

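View pics/sk.png

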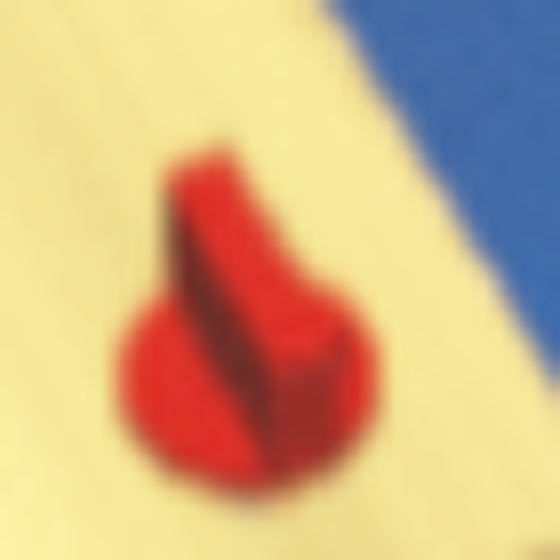

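```bash
cat > k.py <<'E'
from h import *
import pickle
from scipy.optimize import least_squares
t=pickle.load(open('top0.pkl','rb'));s=pickle.load(open('scene0.pkl','rb'))
def un(L,sc,off): return (np.array(L,float)+.5)/sc-.5+np.array(off)
T=un([(212,170),(200,260),(465,308),(485,225)],20,(270,190)); S=un([(172,180),(235,150),(345,315),(268,370)],16,(255,150))
h=np.array
PT=h([(.007,.024,0),(-.007,.024,0),(-.007,-.024,0),(.007,-.024,0)]); PS=h([(.007,-.024,0),(-.007,-.024,0),(-.007,.024,0),(.007,.024,0)])
def f(p):
    W=lambda P: P@R.from_euler('z',p[3]).as_matrix().T+p[:3]
    return np.r_[(proj(t,W(PT))-T).ravel(),(proj(s,W(PS))-S).ravel()]
r=least_squares(f,[.5,-.02,.13,-.2],x_scale=.01); print(r.x,np.degrees(r.x[3]));print(r.fun.reshape(-1,2).round(1).tolist())
E
python3 k.py
```

```text
[ 0.50535645 -0.02361331  0.14144922 -0.16786934] -9.618204531760318
[[-0.7, 0.2], [-0.9, -0.1], [0.6, 0.4], [0.4, 0.3], [-0.9, -0.8], [-0.3, -0.6], [0.1, 1.5], [0.3, -0.2]]
```

```bash
cat >> h.py <<'E'
def dq(a,b=0): return (R.from_euler('z',a)*R.from_euler('x',b)*R.from_euler('x',np.pi)).as_quat()
LV=np.array([.5372,.2037]); LA=-.1838; SA=-.1588; SB=-.0357
SX=np.array([.4568,-.3309,.075]); SM=(R.from_euler('z',SA)*R.from_euler('x',SB)).as_matrix()
def sh(p): return SM@np.array(p)+SX
KN=np.array([.5055,-.0242,.1412]); KA=-.168
def st(m=''):
    print(m,'t %.1f'%bot.get_t(),'pos',bot.get_tool_pos().round(4) if hasattr(bot.get_tool_pos(),'round') else bot.get_tool_pos(),'F',np.round(bot.get_contact_force(),1),'op %.4f'%bot.get_opening())
E
python3 - <<'E'
from h import *
for a in(0,np.pi):
  for n,p,q in [('lev',[*LV,.075],dq(LA+a)),('spot',sh([0,.115,.02]),dq(SA+a,SB if a==0 else -SB)),('knob',[*KN[:2],.112],dq(KA+a)),('knob-2.4',[*KN[:2],.112],dq(KA+a-2.4)),('press',sh([0,.055,.056]),dq(SA+a))]:
    j=bot.solve_ik(p,q); print(a>0,n,None if j is None else np.round(j,2))
E
```

```text
False lev [ 0.16  0.59  1.53 -0.    1.02  0.34]
False spot [-0.64  0.47  1.69 -0.04  0.96 -0.46]
False knob [-0.28  0.41  1.72 -0.    1.01 -0.11]
False knob-2.4 [-0.28  0.41  1.72  0.    1.01  2.29]
False press [-0.75  0.46  1.59 -0.    1.09 -0.59]
True lev [ 0.16  0.59  1.53  0.    1.02 -2.8 ]
True spot [-0.64  0.47  1.69 -0.04  0.96  2.69]
True knob None
True knob-2.4 [-0.28  0.41  1.72 -0.    1.01 -0.85]
True press [-0.75  0.46  1.59  0.    1.09  2.55]
```

```bash
python3 - <<'E'
from h import *
q=dq(LA); 
bot.move_to([*LV,.18],q); st('above')
bot.line_to([*LV,.074],max_speed=.12); st('down')
bot.grasp(30); st('grip')
d=snap('scene'); save(d['color'],'g1.png',(220,150,380,320),3.4)
E
```

```text
above t 3.0 pos [0.5375 0.203  0.1801] F [-1.   0.4  0.2] op 0.0879
down t 4.0 pos [0.5376 0.2038 0.0747] F [0.5 0.6 0. ] op 0.0882
grip t 5.0 pos [0.5371 0.2037 0.0739] F [-0.4  0.7 -1. ] op 0.0238
```

View pics/g1.png

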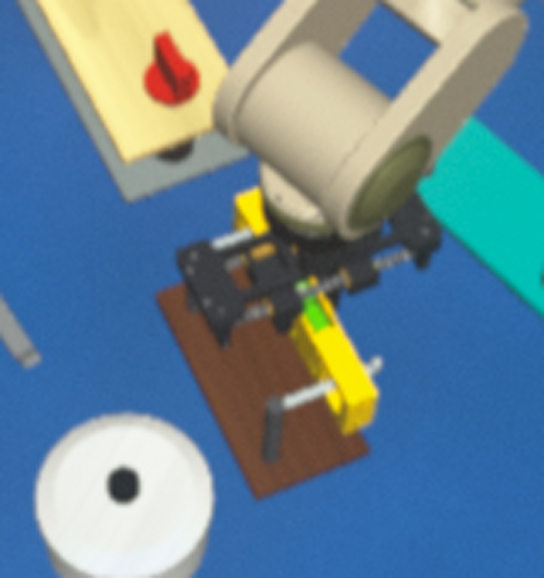

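The fingers hold the level across its middle (about (300,300)), with an opening of 23.8 mm. Next: lift 13 mm, draw out along -x, then raise.

```bash
python3 - <<'E'
from h import *
p=np.array([*LV,.074]); bot.line_to(p+[0,0,.0135],max_speed=.05); st('lift')
u=-np.array([np.cos(LA),np.sin(LA),0])
p2=p+[0,0,.0135]+u*.062; bot.line_to(p2,max_speed=.08); st('draw')
bot.line_to(p2+[0,0,.12],max_speed=.2); st('up')
d=snap('scene'); save(d['color'],'g2.png',(200,100,400,320),2.7)
E
```

```text
lift t 5.5 pos [0.5373 0.2037 0.0878] F [-0.   0.1 -2.5] op 0.0234
draw t 6.4 pos [0.4767 0.2149 0.0876] F [ 0.9  0.8 -3.5] op 0.0240
up t 7.1 pos [0.4758 0.2148 0.2063] F [ 0.1 -0.  -2.1] op 0.0240
```

View pics/g2.png

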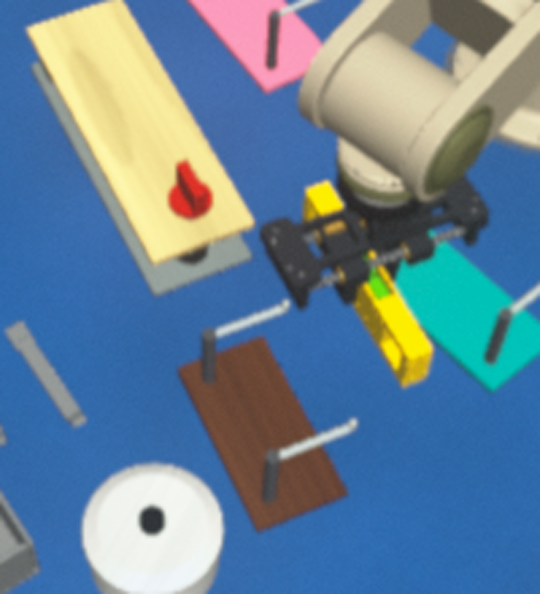

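The level is clear of the pegs and the rack hasn't moved. Next I carry it to the shelf, keeping it parallel to the board.

```bash
python3 - <<'E'
from h import *
q=dq(SA,SB)
a=sh([0,.115,.020]); top=a.copy(); top[2]=.215
bot.line_to(top,rot=q,max_speed=.25); st('over')
n=SM@[0,0,1]
bot.line_to(a+n*.012,max_speed=.15); bot.pause(.3); st('near')
f0=np.array(bot.get_contact_force())
for k in np.arange(.010,-.006,-.001):
    bot.line_to(a+n*k,max_speed=.02)
    f=np.array(bot.get_contact_force())-f0
    if f[2]>2.5: break
bot.pause(.2); st('contact k=%.4f'%k)
for c in('top','scene'):
    d=snap(c); b=(290,170,400,250) if c=='top' else (180,60,340,200); save(d['color'],'p_%s.png'%c,b,4.5)
E
```

```text
over t 9.1 pos [ 0.4751 -0.2159  0.215 ] F [ 0.7  0.6 -3. ] op 0.0238
near t 10.2 pos [ 0.4753 -0.2164  0.1033] F [-0.9 -0.  -3.8] op 0.0233
contact k=0.0090 t 10.9 pos [ 0.4752 -0.2164  0.0999] F [ 0.7  0.  -2.7] op 0.0235
```

View pics/p_scene.png

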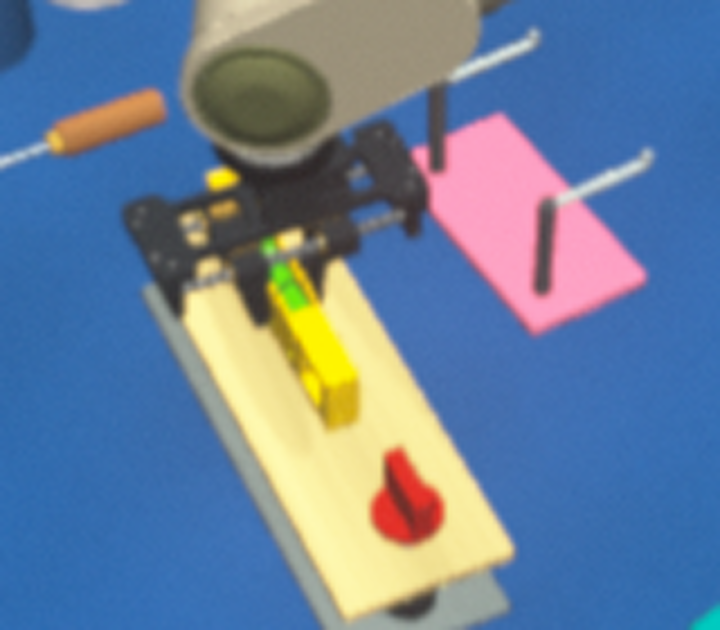

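That stop was a noise trigger: F is still about the level's weight, and the level is roughly 9 mm up. I continue with a firmer threshold.

```bash
cat >> h.py <<'E'
def fz(n=4):
    v=[]
    for _ in range(n): bot.pause(.03); v.append(np.array(bot.get_contact_force()))
    return np.mean(v,0)
E
python3 - <<'E'
from h import *
a=sh([0,.115,.020]); n=SM@[0,0,1]
for k in [.006,.004,.003,.002,.001,0,-.001,-.002,-.003,-.004]:
    bot.line_to(a+n*k,max_speed=.03)
    f=fz(); print(k,f.round(1))
    if f[2]>1.5: break
st()
E
```

```text
0.006 [-0.  -0.  -2.6]
0.004 [ 0.  -0.3 -2.8]
0.003 [-0.1  0.3 -2.8]
0.002 [-0.1  0.  -2.6]
0.001 [-0.2 -0.3 -0.1]
0 [-0.5  0.3  6.2]
 t 13.3 pos [ 0.4755 -0.2169  0.0917] F [-1.   0.3  5.9] op 0.0235
```

```bash
python3 - <<'E'
from h import *
a=sh([0,.115,.020]); n=SM@[0,0,1]
bot.line_to(a+n*.0008,max_speed=.03); bot.open_gripper(); st('rel')
bot.line_to(a+n*.07,max_speed=.15)
bot.move_to([*KN[:2],.20],dq(KA)); bot.pause(.2);st('knob above')
for c in('top','scene'):
    d=snap(c); b=(290,185,380,245) if c=='top' else (180,60,340,200); save(d['color'],'r_%s.png'%c,b,8 if c=='top' else 4.5)
E
```

```text
rel t 14.6 pos [ 0.4751 -0.2167  0.0917] F [ 0.1 -0.5 -1.1] op 0.0881
knob above t 16.2 pos [ 0.5054 -0.0254  0.1996] F [-0.7 -0.9 -0.1] op 0.0878
```

View pics/r_scene.png

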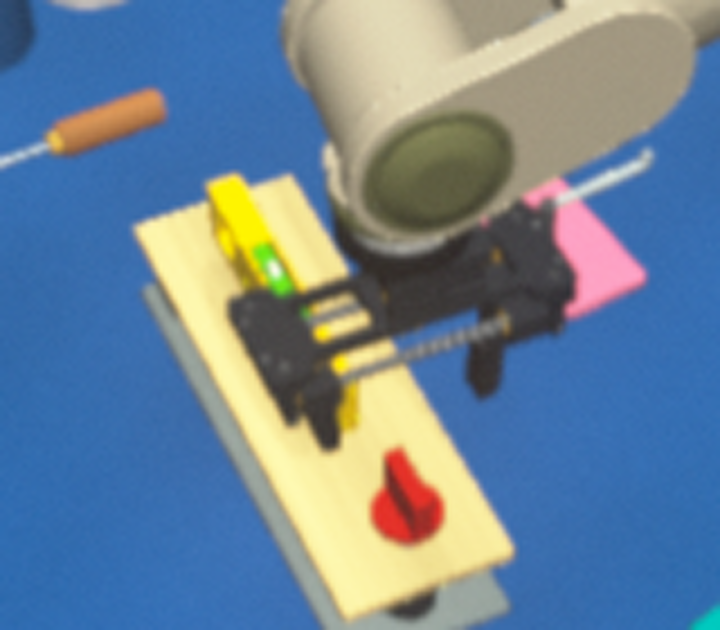

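View pics/r_top.png

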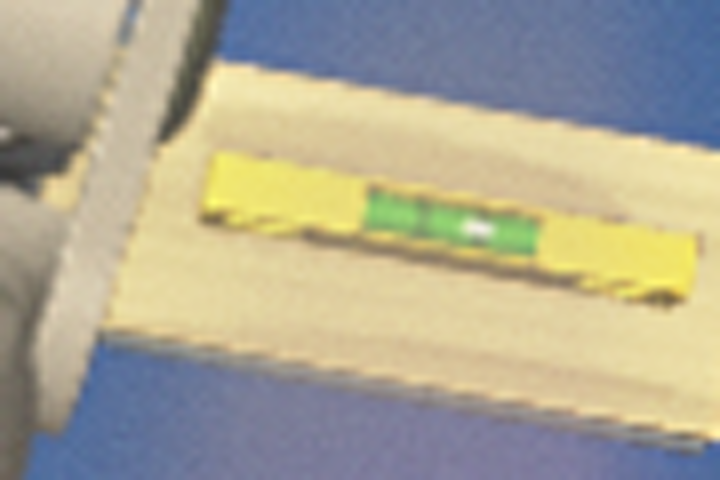

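The level lies flat and its bubble sits at (478,230), about 10.7 mm toward the pivot, so the foot end is low by about 0.027 rad. That means roughly 1.8 rad clockwise. I grip the knob and turn in stages.

```bash
python3 - <<'E'
from h import *
bot.line_to([*KN[:2],.114],max_speed=.1); st('at knob')
bot.grasp(35); st('grip'); print('F',fz(),np.round(bot.get_wrist_torque(),2))
j=np.array(bot.get_qpos(),float); j0=j.copy()
for k in (.4,.8,1.2,1.5):
    j=j0.copy(); j[5]+=k; bot.move_j(j.tolist()); print(k,np.round(bot.get_contact_force(),1),np.round(bot.get_wrist_torque(),2))
st()
bot.pause(1.3)
for c in('top','scene'):
    d=snap(c); b=(290,185,380,245) if c=='top' else (180,60,340,200); save(d['color'],'k_%s.png'%c,b,8 if c=='top' else 4.5)
np.save('j0.npy',j0); st()
E
```

```text
at knob t 17.4 pos [ 0.5058 -0.0243  0.1146] F [0.5 0.3 0.9] op 0.0881
grip t 18.5 pos [ 0.5054 -0.0242  0.114 ] F [-0.8  1.2  1.2] op 0.0136
F [0.06235244 0.22754155 0.38904391] [-0.    0.04  0.07]
0.4 [ 0.2 -0.  -0.4] [-0.09 -0.09 -0.11]
0.8 [-0.4 -0.3 -0.5] [-0.31 -0.26 -0.11]
1.2 [-1.3  1.2 -0.2] [-0.48 -0.18 -0.1 ]
1.5 [-0.5  0.7  0.9] [-0.59 -0.06 -0.15]
 t 20.4 pos [ 0.5054 -0.0242  0.114 ] F [-0.5  0.7  0.9] op 0.0137
 t 21.8 pos [ 0.5054 -0.0242  0.114 ] F [ 0.1 -0.4  1.2] op 0.0136
```

View pics/k_scene.png

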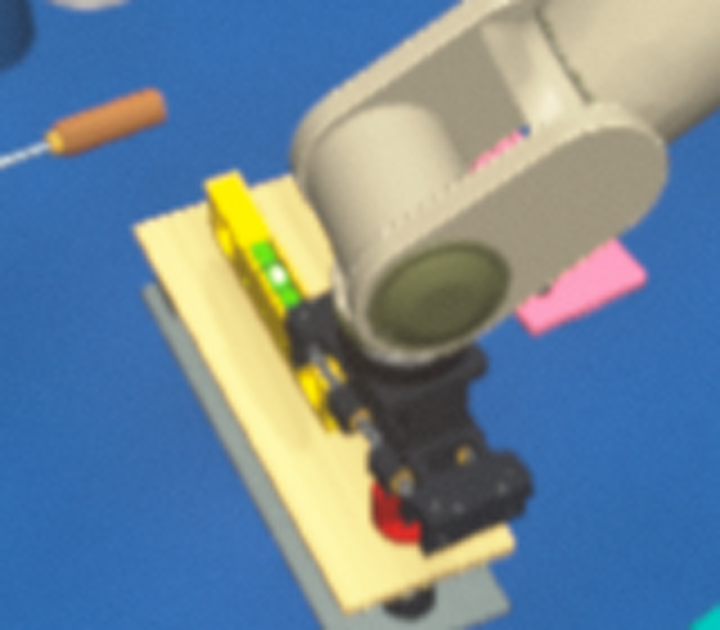

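View pics/k_top.png

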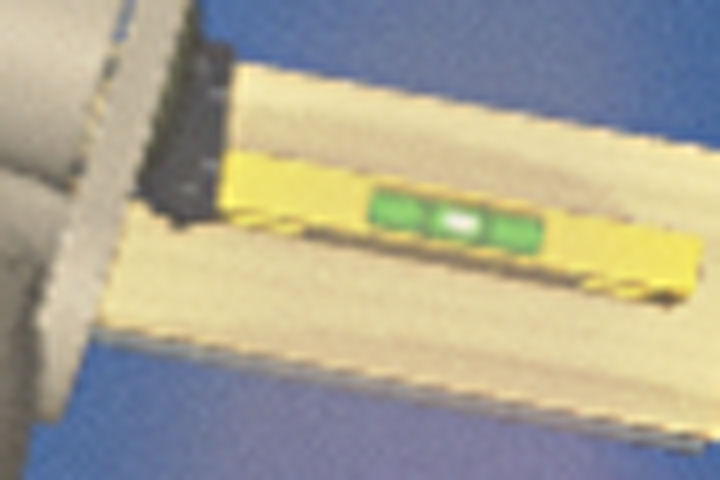

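The bubble is now at (460,222), between the lines and about 1.5 mm off centre toward the pivot. I add 0.22 rad, release, retreat and look again.

```bash
python3 - <<'E'
from h import *
j=np.load('j0.npy'); j[5]+=1.72; bot.move_j(j.tolist()); bot.pause(.2); 
bot.open_gripper(); p=np.array(bot.get_tool_pos()); st('rel')
bot.line_to([*KN[:2],.20],max_speed=.15)
# closed fingers, above the pressing place, a bit to the side first for a look
bot.grasp(10)
bot.pause(.6)
for c in('top','scene'):
    d=snap(c); b=(290,185,380,245) if c=='top' else (180,60,340,200); save(d['color'],'m_%s.png'%c,b,8 if c=='top' else 4.5)
st()
E
```

```text
rel t 23.5 pos [ 0.5054 -0.0242  0.114 ] F [ 0.   0.6 -0.2] op 0.0883
 t 26.2 pos [ 0.5055 -0.0242  0.2   ] F [-0.   0.4 -0.6] op 0.0007
```

View pics/m_scene.png

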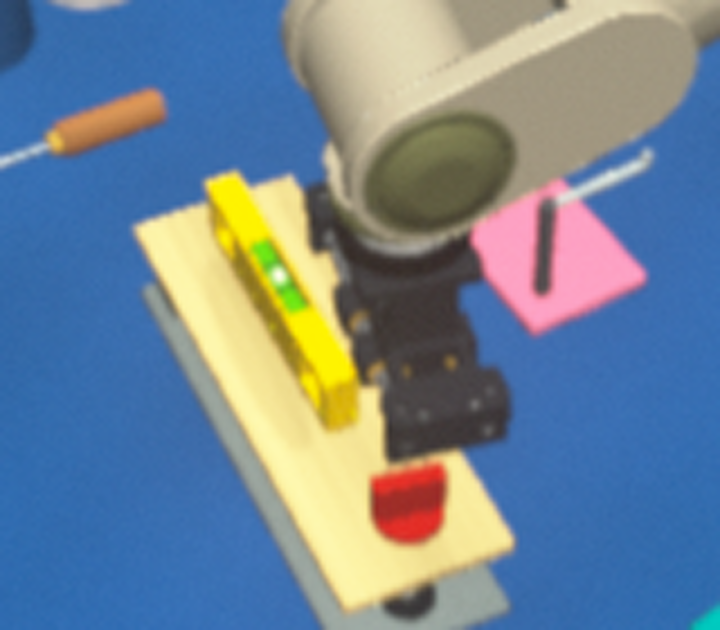

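View pics/m_top.png

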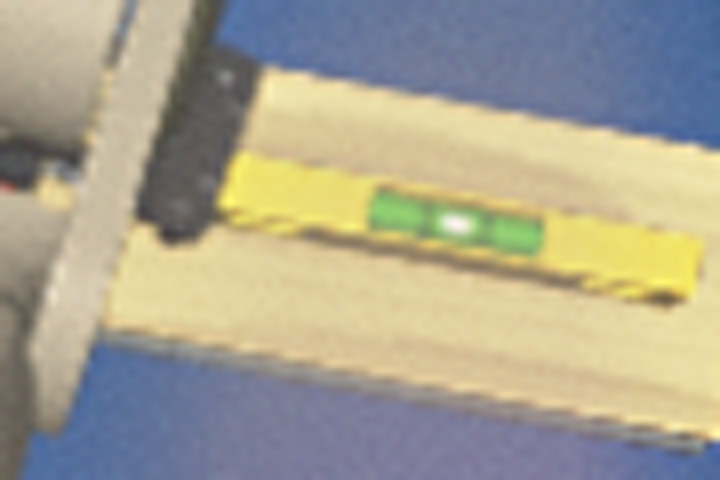

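The bubble is centred at (456,223) and at rest, and the level is free. Now I press with closed fingertips on the bare top, 60 mm from the middle toward the pivot.

```bash
python3 - <<'E'
from h import *
P=np.array([.4752,-.2166])+(R.from_euler('z',SA).as_matrix()@[0,-.060,0])[:2]
bot.move_to([*P,.19],dq(SA)); st()
bot.line_to([*P,.137],max_speed=.08); bot.pause(.3); f0=fz(8); print(f0.round(2))
z=.137; 
while z>.120:
    z-=.001; bot.line_to([*P,z],max_speed=.02); f=fz(3)-f0
    if f[2]>2: break
print(z,f.round(1))
for _ in range(14):
    if f[2]>9.3: break
    z-=float(np.clip((10-f[2])*.00012,.0001,.0006)); bot.line_to([*P,z],max_speed=.01); f=fz(4)-f0; print(round(z,5),f.round(1))
st()
E
```

```text
t 28.1 pos [ 0.4658 -0.2756  0.19  ] F [-0.  -1.6  0.3] op 0.0003
[-0.03 -0.12 -0.19]
0.131 [0.  0.6 4. ]
0.1304 [-0.7  2.   8.1]
0.13017 [-0.9  1.9 10.1]
 t 32.3 pos [ 0.4661 -0.276   0.1312] F [-1.1  2.2  9.6] op 0.0004
```

```bash
python3 - <<'E'
from h import *
bot.pause(1.5); print(fz(8).round(2)); 
d=snap('scene'); save(d['color'],'f_s.png',(180,60,340,200),4.5); save(d['color'],'f_v.png',(215,95,275,155),10);save(d['color'],'f_full.png')
d=snap('top'); save(d['color'],'f_t.png',(290,185,380,245),8); st()
E
```

```text
[-0.98  1.88  9.75]
 t 34.2 pos [ 0.4661 -0.276   0.1312] F [-1.4  1.1  9.7] op 0.0005
```

View pics/f_v.png

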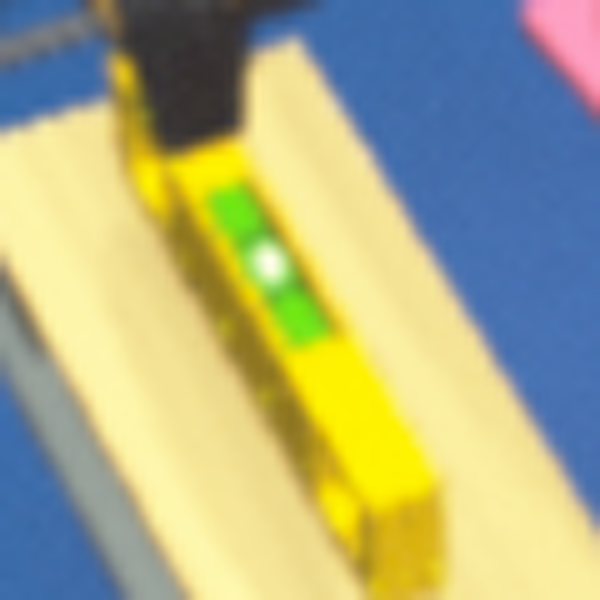

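View pics/f_t.png

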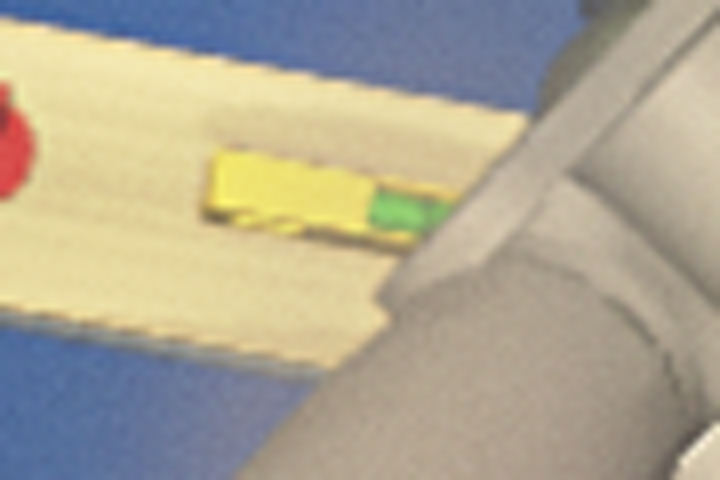

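View pics/f_full.png

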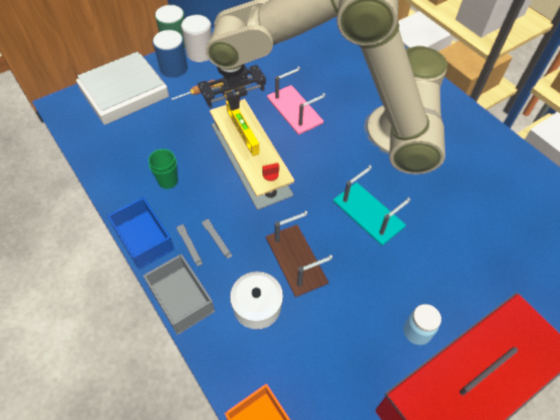

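The bubble at (268,262) is in the middle of the vial, whose ends are about (230,190) and (315,335). The fingertips press on bare yellow, the push is steady at 9.75 N, and the bystanders look unmoved. I'm handing it in.

```bash
python3 -c "
from h import *
bot.sign_off(); st()"
```

```text
the job is handed in; nothing more can be done
the job is handed in; nothing more can be done
```

The job is done and handed in at about 34 s of the 72 s allowed, with the arm still pressing on the level.

- **Placing:** I lifted the yellow level off the dark-wood rack's pegs and laid it vial-up along the shelf. After I let go, the bubble sat about 10.7 mm toward the pivot, so the foot end was low.
- **Levelling:** I turned the red knob about 1.72 rad clockwise and released it. The bubble came to rest centred between the lines.
- **Pressing:** Closed fingertips are pushing down on the bare top, 60 mm from the middle toward the pivot.

**Last checks:**
- The push was steady at 9.75 N, with about 2 N sideways, so it is not perfectly straight down.
- The scene camera showed the bubble still in the middle of the vial and the level flat on the shelf.
- The arm hid the bubble from the top camera in that last view, so only the scene camera confirms it.
- The other things on the bench looked unmoved by eye; I did not measure them.

**Disagreements along the way:**
- My camera fit gave a starting slope of 2.05°, but the bubble showed about 1.5°. I went by the bubble.
- While lowering the level, one contact reading was only noise. I caught it in the force reading and picture before letting go.

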